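# Erect a kit tray on its forming block

### The job

Erect the cardboard kit tray on its forming block: fold up the left and right end walls first, while the front wall is still folded out, and then fold up the front wall. All three should be left standing upright on their own, not leaning out or in, matching the back wall that already stands. Leave the other things lying on the bench where they are.

Things in the scene. Friction and masses are not known exactly. Their poses are not given: they have to be found in the camera images.
- tray: Cardboard tray, white inside, on a block fixed to the bench. Origin on the bench under its middle; own x from front wall to back wall (away from the robot, yaw aside), y to the left end. Floor 110 (x) by 160 mm (y), 40 mm above the bench. Creases at height 37.5 mm: front at x = -55 mm, left end y = +80, right end y = -80. Fixed back wall at x = +55 mm, top at 97.5 mm. Foot plate 130 x 180 x 8 mm.
- front_wall (a joint): Joint of the front wall: 0 = flat, folded outward; 1.571 = upright; more = leaning in over the tray (stops at 1.95). It starts half raised, 0.35 to 0.8. Its stiff crease holds it wherever it is left; about 1 N at the free edge moves it. Board 5 mm thick, 60 mm from crease to free edge, 156 mm along the crease. It faces the robot.
- left_wall (a joint): Joint of the left end wall: 0 = flat, folded outward; 1.571 = upright; more = leaning in over the tray (stops at 1.95). It starts half raised, 0.35 to 0.8. Its stiff crease holds it wherever it is left; about 1 N at the free edge moves it. Board 5 mm thick, 60 mm from crease to free edge, 100 mm along the crease. It is on the tray's +y side.
- right_wall (a joint): Joint of the right end wall: 0 = flat, folded outward; 1.571 = upright; more = leaning in over the tray (stops at 1.95). It starts half raised, 0.35 to 0.8. Its stiff crease holds it wherever it is left; about 1 N at the free edge moves it. Board 5 mm thick, 60 mm from crease to free edge, 100 mm along the crease. It is on the tray's -y side.
- front_wall_edge (a point): Middle of the front wall's free edge (60 mm from its crease, mid-thickness).
- left_wall_edge (a point): Middle of the left end wall's free edge (60 mm from its crease, mid-thickness).
- right_wall_edge (a point): Middle of the right end wall's free edge (60 mm from its crease, mid-thickness).
- gearmotor: Bystander: yellow gearmotor lying near a front corner of the tray, 104 by 36 mm, 34 mm high. Origin under its middle.
- tape_roll: Bystander: blue roll of tape, 68 mm across, 24 mm high, lying near the other front corner of the tray. Origin under its middle.
- orange_wheel: Bystander: orange wheel rim lying behind the tray, 124 mm across, 22 mm high. Origin under its middle.
- drill: Bystander: cordless drill lying on its side on the left of the bench, about 220 by 180 mm, 60 mm high. Origin on the bench under its barrel.
- screwdriver: Bystander: red-handled screwdriver lying on the right of the bench. Origin under its middle.

How it is judged:
On the way:
1. both end walls stand upright (within 0.2 rad) while the front wall is still folded out (below 1.1 rad) (value of joint left_wall between 1.37 and 1.77 rad and velocity of joint left_wall between -0.1 and 0.1 rad/s and value of joint right_wall between 1.37 and 1.77 rad and velocity of joint right_wall between -0.1 and 0.1 rad/s and value of joint front_wall below 1.1 rad), for 0.2 s.
At the end, for the whole second after the job is handed in: The left, right and front walls all stand upright within 0.2 rad (about 11 degrees: joint values 1.37 to 1.77) and at rest (value of joint left_wall between 1.37 and 1.77 rad and velocity of joint left_wall between -0.1 and 0.1 rad/s and value of joint right_wall between 1.37 and 1.77 rad and velocity of joint right_wall between -0.1 and 0.1 rad/s and value of joint front_wall between 1.37 and 1.77 rad and velocity of joint front_wall between -0.1 and 0.1 rad/s); the robot touches nothing.
It fails at once if any other thing on the bench is moved by more than 30 mm (distance of any of gearmotor, tape_roll, orange_wheel, drill, screwdriver from where it was at the start of the episode above 0.03 m).
It also fails if it takes over 61 s, if anything falls off the work surface, if the arm or the gripper's body presses on something with over 40 N, if the wrist force passes 120 N, or if a joint passes its speed limit or range.

### The arm

A 7-joint arm with a two-finger parallel gripper is mounted at the origin on the work surface. World frame = base frame: x ahead of the robot, y to its left, z up, the work surface at z = 0. Lengths are in m, angles in rad, forces in N, time in s.
With the tool pointing down it reaches from about 0.425 to 0.825 m from the base axis. Payload 3.6 kg.
Tool frame: the origin (TCP) lies on the front face of the gripper's body, between the roots of the fingers; the fingertips stand 73 mm ahead of it and the grasp point (between the pads) lies 54 mm ahead of it (arm.tcp_to_tips is the distance from the TCP to the fingertips, in m); z points along the fingers, y is the direction in which the jaws open and shut (so a half turn about z gives the same grasp; the last joint's range is limited). The gripper opens to 85 mm and grips with 20 to 120 N. Pads are 22 mm wide; open, the fingers measure 114 mm over their backs; the gripper's body (76 mm by 85 mm) begins 54 mm behind the grasp point. The pads swing forward as they close: fully open they stand 13 mm farther back than shut.
Start: joints at [-1.268, 0.615, -0.013, 1.423, 0.008, 1.103, -0.04], TCP at [0.21, 0.615, 0.304] pointing down, gripper open.
Joint ranges: [-3.12, 3.12], [-0.3, 2.06], [-1.34, 1.32], [0.26, 2.42], [-1.36, 4.5], [0.01, 1.98], [-2.84, 2.84]. Speed limits (rad/s): [2.79, 2.79, 3.14, 3.14, 3.14, 3.14, 3.14].

### API

Orientations are given as a rotation vector (axis times angle).
In Python, from station import arm gives the robot as it stands.
- The arm moves only by the tool drive_tool, never from a script. Its argument "moves" is a list that holds one entry, the list of rows, each a list of 4 numbers: the shift along the world's x, y, z in mm, then the turn about the world's z in degrees. In form: [[[x, y, z, yaw], ...]]. A call has 1 to 12 rows; each row shifts and turns the commanded pose from where the row before left it; what a row does not reach is not made up. A row lasts 1/8 s, in which the tool goes at most 62.5 mm and 10.7 degrees, less where a joint would pass 70% of its speed; a pose out of reach is approached as far as the arm can. A call is refused whole if a number of a shift passes 62.5 or a number of a turn 10.7, either way. A call with a gripper value outside its range is refused whole. "jaw" is the opening, from -1 (shut) to 1 (fully open), so that 0 is half open, set as the call begins (left out, the last holds). The fingers move at their own pace and stop on an object; "force" is the grip in N (left out, the last holds). Time passes only in rows, so rows that do not move let the fingers close. It gives the time, the measured TCP pose, the force and the opening at its end, in the units of the state.
- arm.sense(): the state, without advancing time (a new reading comes with each control period).
- arm.grab_frame(name): name is "scene" or "top" or "wrist"; returns the picture (384x512x3 uint8, red, green, blue); there is no depth.
- arm.camera_model(name): a dict with "intrinsics" (3x3 intrinsics, pixels), "R" (3x3) and "t" (3): a world point X has camera coordinates R X + t. Camera axes: x right, y down, z forward; pixel columns grow to the right and rows downward; lengths in m; the calibration is good to about 2 mm. A picture is of the moment at which its call begins: read the wrist's pose just before it. camera_model takes no time and is no camera call; for the wrist camera it gives the pose at the moment of the call.
- arm.close_job(): hands the job in, once; it reports no verdict.
Trained networks look in the newest picture that a camera, given by its name, has taken for a name from the list of things; names that differ only in an ending like _2 or _b are one class to them, and where a whole thing is asked for, a point or a joint stands for the part that bears it (a point fixed in the world has none). Each returns a list of dicts, best first, with "conf" (0 to 1); they miss things now and then, are a little off and sometimes report something else, mostly with a low value. They report only what shows in the picture. A call takes as long as a camera call.
- arm.look_for(camera, query): "centre" ([x, y, z] in m, in world coordinates, good to about 4 mm: the middle of the surface that is visible of it).
The state is a dict: "time_s": time; "joint_pos": joint angles; "joint_vel": joint speeds; "joint_efforts": joint torques, N m; "position": TCP position; "orientation": TCP orientation; "wrist_force": force on the tool from outside, world axes, zero at the start; "ft_torque": the same for the moment, N m; "finger_gap": finger opening in m.
Only numpy, scipy, OpenCV 4.12 (cv2) and the standard library are available. Lean on these libraries where they do the work, as an engineer would, in place of code of your own. Each camera call takes 0.05 s, during which the arm holds its last target. There are 200 camera calls.

## Working session

There is one attempt and no reset: what is moved stays moved. The work goes in short steps, Python scripts to look and compute and a tool call to move; the robot and the scene stay as the last step left them, time stands still between calls to the robot, and variables do not carry over. Pictures are saved under pics/ and viewed, about 8 in all and at most 12, crops included, and the job is handed in when it is done.

Besides the shell and the picture viewer there is one more tool, called as name(argument=value, ...), one argument or row to a line, values as JSON. drive_tool: Moves the arm, as the interface text tells. Its arguments: {"type":"object","properties":{"moves":{"type":"array","items":{"type":"array","items":{"type":"array","items":{"type":"number"}}}},"jaw":{"type":"number"},"force":{"type":"number"}},"required":["moves"]}

```bash
mkdir -p pics; ls
python3 - <<'E'
from station import arm
import cv2
s=arm.sense(); print(s['time_s'],s['position'],s['orientation'],s['finger_gap'])
for c in ['scene','top']:
    cv2.imwrite(f'pics/{c}0.png',arm.grab_frame(c)[:,:,::-1])
    for q in ['tray','front_wall_edge','left_wall_edge','right_wall_edge','gearmotor','tape_roll']:
        try: print(c,q,[(r['conf'],r['centre']) for r in arm.look_for(c,q)[:2]])
        except Exception as e: print(q,e)
print(arm.sense()['time_s'])
E
```

```text
pics
0.0 [0.21028619 0.61441432 0.30272746] [-0.51547631 -3.09862815  0.00406311] 0.08567873009274662
scene tray [(0.65, [0.5794, 0.0667, 0.0432]), (0.39, [0.6007, -0.0353, 0.0693])]
scene front_wall_edge [(0.93, [0.5106, 0.0713, 0.0556]), (0.61, [0.4456, 0.2344, 0.0186])]
scene left_wall_edge [(0.78, [0.5741, 0.1887, 0.0555])]
scene right_wall_edge [(0.46, [0.601, -0.0367, 0.0713]), (0.31, [0.5791, 0.0655, 0.0416])]
scene gearmotor [(0.7, [0.4667, -0.0984, 0.0299]), (0.61, [0.4504, 0.3991, 0.0384])]
scene tape_roll [(0.54, [0.4447, 0.2301, 0.0183]), (0.37, [0.755, 0.0435, 0.0205])]
top tray [(0.64, [0.4367, 0.4208, 0.0481]), (0.63, [0.5805, 0.0813, 0.0437])]
top front_wall_edge [(0.98, [0.5048, 0.069, 0.0556])]
top left_wall_edge [(0.64, [0.584, 0.1866, 0.0577])]
top right_wall_edge [(0.63, [0.5963, -0.0243, 0.0623])]
top gearmotor [(0.68, [0.4636, -0.0917, 0.0352]), (0.16, [0.5973, -0.0289, 0.0612])]
top tape_roll [(0.79, [0.4464, 0.2312, 0.0258])]
0.7
```

View pics/top0.png

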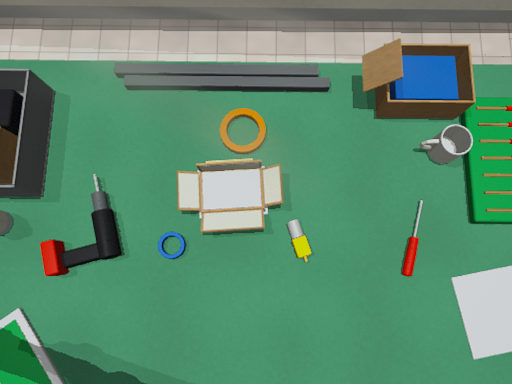

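View pics/scene0.png

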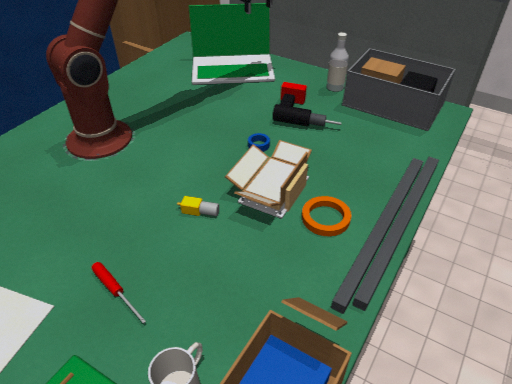

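Run:
```python
from station import arm
import cv2
m=cv2.imread('pics/top0.png')[145:250,160:310]
cv2.imwrite('pics/c.png',cv2.resize(m,None,fx=5,fy=5,interpolation=cv2.INTER_CUBIC))
c=arm.camera_model('top');print(c)
```

```text
{'intrinsics': array([[414.37434517,   0.        , 266.16371785],
       [  0.        , 414.37434517, 188.79253347],
       [  0.        ,   0.        ,   1.        ]]), 'R': array([[ 0.00712849, -0.99995542,  0.00619195],
       [-0.98085123, -0.00819722, -0.19458591],
       [ 0.19462799, -0.00468628, -0.98086594]]), 't': array([-0.01585701,  0.58491821,  0.98357673])}
```

View pics/c.png

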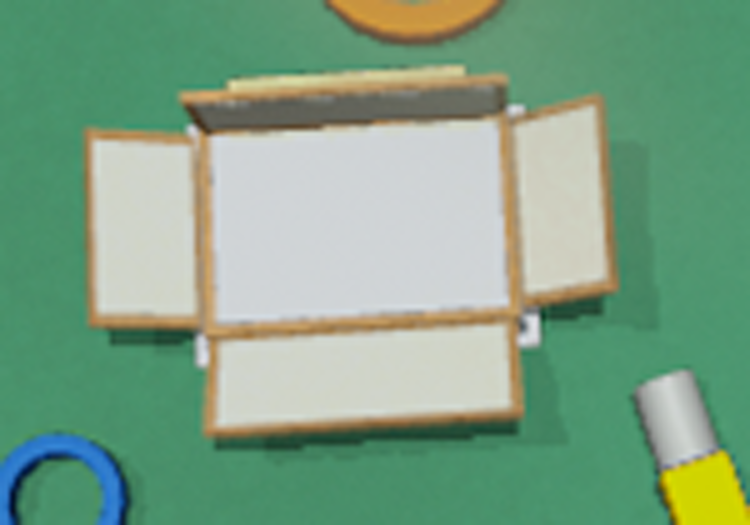

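```bash
cat > fit.py <<'E'
import numpy as np
from station import arm
from scipy.optimize import least_squares
C=arm.camera_model('top')
def proj(X):
    p=(C['R']@X.T).T+C['t']; p=p@C['intrinsics'].T; return p[:,:2]/p[:,2:]
def T(p,L): # tray->world
    c,s=np.cos(p[2]),np.sin(p[2]); return np.array(L)@np.array([[c,-s,0],[s,c,0],[0,0,1]]).T+[p[0],p[1],0]
def edges(a,th=0):
    f,l,r=a; z=.0375;n=.0025
    def e(t): return .06*np.cos(t)-n*np.sin(t), z+.06*np.sin(t)+n*np.cos(t)
    (uf,zf),(ul,zl),(ur,zr)=e(f),e(l),e(r)
    return [[.05,.08+ul,zl],[-.05,.08+ul,zl],[.05,-.08-ur,zr],[-.05,-.08-ur,zr],[-.055-uf,.078,zf],[-.055-uf,-.078,zf]]
E
python3 - <<'E'
from fit import *
px=np.array([[88,130],[92,325],[600,97],[613,290],[207,435],[522,413],[205,333],[520,312],[200,135],[508,110]])/5+[160-.4,145-.4]
fl=[[-.055,.08,.04],[-.055,-.08,.04],[.055,.08,.04],[.055,-.08,.04]]
f=lambda p:(proj(T(p,edges(p[3:])+fl))-px).ravel()
r=least_squares(f,[.58,.08,.06,.5,.5,.5]);print(r.x,np.round(r.fun.reshape(-1,2),1))
print(T(r.x,edges(r.x[3:])))
E
```

```text
[0.58739149 0.07773208 0.07291174 0.49872819 0.52037094 0.66176616] [[-0.1 -0.2]
 [ 0.1  0.3]
 [-0.1 -0.7]
 [ 0.2  0.2]
 [-0.5 -0.1]
 [ 0.5  0.2]
 [ 0.1  1.1]
 [ 0.3  1.2]
 [-0.4 -1.6]
 [-0.  -0.5]]
[[ 0.62772914  0.21184196  0.06950121]
 [ 0.52799483  0.20455724  0.06950121]
 [ 0.64642269 -0.04408954  0.07634294]
 [ 0.54668838 -0.05137426  0.07634294]
 [ 0.47549663  0.14776693  0.06839402]
 [ 0.48686079 -0.0078186   0.06839402]]
```

drive_tool(
  moves=[
    [[36,-37,0,-6.5],[36,-37,0,-6.5],[36,-37,0,-6.5],[36,-37,0,-6.5],[36,-37,0,-6.5],[37,-37,0,-6.5],[37,-37,0,-6.5],[37,-37,0,-6.5],[37,-38,0,-7.5],[37,-38,0,-7.5],[0,0,0,0]],
  ],
  jaw=-1,
  force=20,
)

```text
time_s: 2.08
position: [0.5788, 0.2368, 0.3041]
orientation: [2.148, 2.285, -0.002]
wrist_force: [-0.4, 0.1, -0.2]
finger_gap: 0.0002
```

drive_tool(
  moves=[
    [[-3,8,-60,0.7],[0,0,-60,0],[0,0,-58,0],[0,0,0,0],[1,-15,0,0],[1,-15,0,0],[1,-15,0,0],[1,-13,0,0],[0,-9,0,0],[0,0,0,0]],
  ],
)

```text
time_s: 3.32
position: [0.5766, 0.2147, 0.1368]
orientation: [-2.088, -2.314, -0.068]
wrist_force: [-9.4, 39.3, 28.8]
finger_gap: -0.0001
```

Run:
```python
from station import arm
import cv2
s=arm.sense();print(s['position'],s['wrist_force'])
m=arm.grab_frame('top')[145:250,160:310,::-1]
n=arm.grab_frame('scene')[120:230,200:350,::-1]
cv2.imwrite('pics/d.png',cv2.resize(cv2.vconcat([m,n]),None,fx=2.7,fy=2.7,interpolation=cv2.INTER_CUBIC))
```

```text
[0.57661882 0.21467525 0.13680959] [-9.38053432 39.27390579 28.76917544]
```

View pics/d.png

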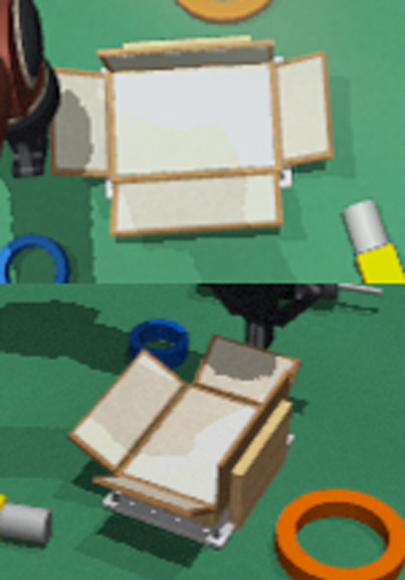

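drive_tool(
  moves=[
    [[0,36,6,0]],
  ],
)

```text
time_s: 3.55
position: [0.5777, 0.2257, 0.138]
orientation: [-2.12, -2.317, -0.021]
wrist_force: [1.1, -0.9, -1.0]
finger_gap: -0.0002
```

Run:
```python
from station import arm
import cv2
s=arm.sense();print(s['position'],s['orientation'],s['wrist_force'],s['joint_pos'],s['joint_efforts'])
m=arm.grab_frame('scene')[:,:,::-1]
n=arm.grab_frame('wrist')[:,:,::-1]
cv2.imwrite('pics/e.png',cv2.resize(cv2.hconcat([m[0:290,30:370],n[:290]]),(800,272)))
cv2.imwrite('pics/e.png',cv2.resize(cv2.vconcat([m[0:240,30:400],cv2.resize(n,(370,277))]),None,fx=1.15,fy=1.15))
```

```text
[0.57774915 0.22566615 0.13800299] [-2.11975094 -2.31694469 -0.02081422] [ 1.13528617 -0.89440657 -1.03957286] [-0.54852093  0.76847044  0.24116045  1.69060147 -0.27031485  0.7038354
 -0.07843339] [ -2.5894779  -49.78837252   0.35271632 -13.01298916  -0.62807897
  -0.18627516   0.35496863]
```

View pics/e.png

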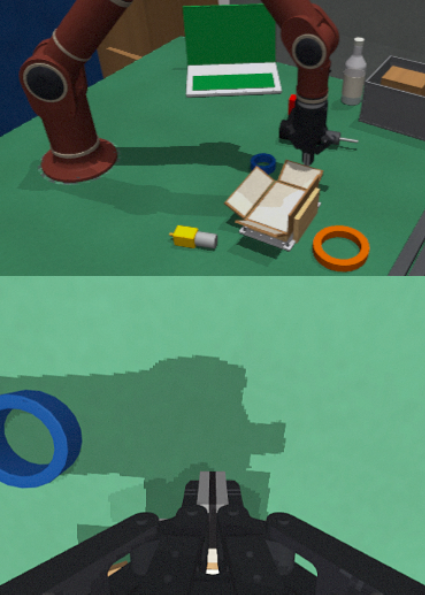

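drive_tool(
  moves=[
    [[0,28,0,0],[0,0,0,0],[0,0,-20,0],[0,0,-18,0],[0,0,0,0]],
  ],
)

```text
time_s: 4.28
position: [0.5757, 0.2457, 0.0924]
orientation: [-2.128, -2.31, 0.007]
wrist_force: [0.7, -0.6, 0.8]
finger_gap: 0.0004
```

drive_tool(
  moves=[
    [[1,-13,0,0],[1,-12,3,0],[0,-5,12,0],[0,-6,11,0],[1,-7,10,0],[0,-7,8,0],[0,0,0,0]],
  ],
)

```text
time_s: 5.15
position: [0.58, 0.197, 0.1389]
orientation: [2.127, 2.31, 0.002]
wrist_force: [0.4, -0.9, -0.2]
finger_gap: -0.0002
```

Run:
```python
from station import arm
import cv2
s=arm.sense();print(s['position'],s['wrist_force'])
m=arm.grab_frame('top')[145:250,160:310,::-1]
n=arm.grab_frame('scene')[120:230,200:350,::-1]
cv2.imwrite('pics/f.png',cv2.resize(cv2.vconcat([m,n]),None,fx=2.7,fy=2.7,interpolation=cv2.INTER_CUBIC))
```

```text
[0.58001637 0.19699122 0.13891326] [ 0.40041864 -0.91965373 -0.20640716]
```

View pics/f.png

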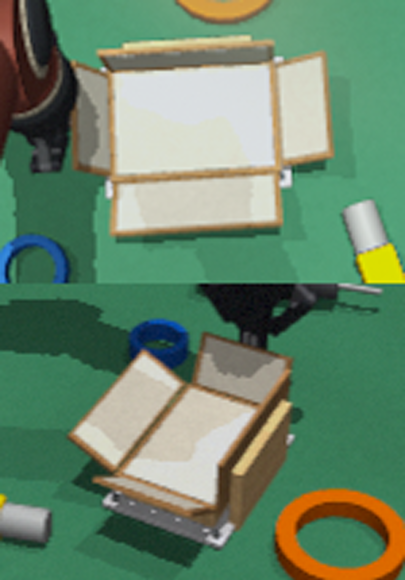

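drive_tool(
  moves=[
    [[0,-8,4,0],[1,-8,3,0],[1,-7,1,0],[0,-3,0,0],[0,0,0,0],[0,0,0,0]],
  ],
)

```text
time_s: 6.0
position: [0.5815, 0.1719, 0.1458]
orientation: [2.126, 2.313, -0.0]
wrist_force: [0.2, -0.3, 0.3]
finger_gap: 0.0001
```

Run:
```python
from station import arm
import cv2
s=arm.sense();print(s['position'],s['wrist_force'])
m=arm.grab_frame('top')[145:250,160:310,::-1]
n=arm.grab_frame('scene')[120:230,200:350,::-1]
cv2.imwrite('pics/g.png',cv2.resize(cv2.vconcat([m,n]),None,fx=2.7,fy=2.7,interpolation=cv2.INTER_CUBIC))
```

```text
[0.58153633 0.17194647 0.14583316] [ 0.16178329 -0.32299167  0.27469585]
```

View pics/g.png

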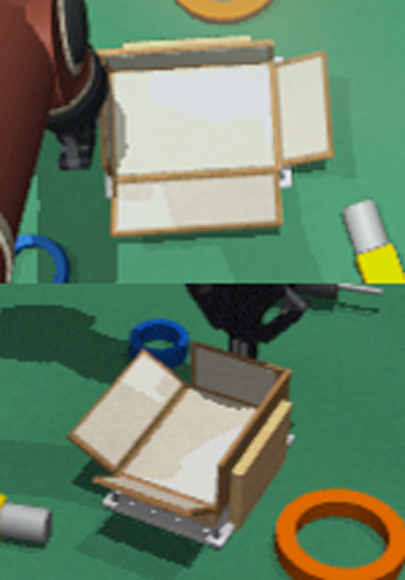

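drive_tool(
  moves=[
    [[-1,15,0,0],[-1,15,10,0],[0,0,55,0],[0,0,50,0],[4,-55,0,0],[4,-58,0,0],[4,-58,0,0],[4,-58,0,0],[4,-58,0,0],[0,0,0,0],[0,0,0,0]],
  ],
)

```text
time_s: 7.48
position: [0.5999, -0.0833, 0.2613]
orientation: [-2.124, -2.314, -0.003]
wrist_force: [0.3, 0.4, -0.1]
finger_gap: -0.0001
```

Run:
```python
from fit import *
import cv2
s=arm.sense();print(s['position'],s['wrist_force'])
m=arm.grab_frame('top')[:,:,::-1]
m=cv2.resize(m[145:250,160:310],None,fx=5,fy=5,interpolation=cv2.INTER_CUBIC)
p=[.5874,.0777,.0729]
for t,c in [(1.37,(0,0,255)),(1.57,(0,255,0)),(1.77,(255,0,0))]:
    q=((proj(T(p,edges((.5,t,.66))))-[160,145]+.5)*5)[:2].astype(int)
    print(t,q.tolist()); cv2.line(m,tuple(map(int,q[0])),tuple(map(int,q[1])),c,1)
cv2.imwrite('pics/h.png',m)
```

```text
[ 0.5999481  -0.08333556  0.2613154 ] [ 0.29855803  0.44577106 -0.06899555]
1.37 [[161, 110], [167, 313]]
1.57 [[185, 108], [192, 311]]
1.77 [[210, 108], [218, 310]]
```

View pics/h.png

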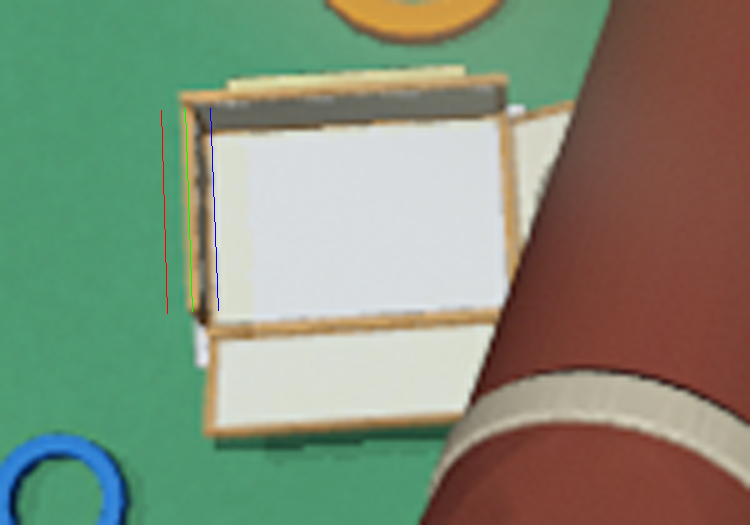

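drive_tool(
  moves=[
    [[0,-4,-57,0],[0,0,-57,0],[0,0,-55,0],[0,0,0,0],[-1,12,0,0],[-1,11,3,0],[0,6,11,0],[-1,7,10,0],[0,7,9,0],[-1,8,8,0],[0,8,6,0],[0,0,0,0]],
  ],
)

```text
time_s: 9.02
position: [0.5957, -0.0287, 0.1393]
orientation: [-2.124, -2.314, -0.002]
wrist_force: [-0.6, -0.3, 0.3]
finger_gap: -0.0
```

drive_tool(
  moves=[
    [[-1,6,4,0],[0,6,3,0],[0,0,0,0],[0,0,0,0],[1,-15,0,0],[1,-15,10,0],[0,0,55,0],[0,0,50,0]],
  ],
)

```text
time_s: 10.02
position: [0.5964, -0.0506, 0.263]
orientation: [2.129, 2.308, -0.001]
wrist_force: [1.3, 0.7, -0.1]
finger_gap: -0.0001
```

drive_tool(
  moves=[
    [[-15,12,0,9.9],[-17,13,0,9.9],[-17,13,0,9.9],[-17,13,0,9.9],[-17,13,0,9.9],[-17,13,0,9.9],[-17,13,0,9.9],[-17,13,0,9.9],[-17,13,0,9.9],[0,0,0,0]],
  ],
)

```text
time_s: 11.28
position: [0.4451, 0.0672, 0.2615]
orientation: [-0.104, 3.139, -0.0]
wrist_force: [0.5, 0.2, 0.4]
finger_gap: 0.0003
```

Run:
```python
from fit import *
import cv2
s=arm.sense();print(s['position'],s['wrist_force'])
m=arm.grab_frame('top')[:,:,::-1]
m=cv2.resize(m[145:250,160:310],None,fx=5,fy=5,interpolation=cv2.INTER_CUBIC)
p=[.5874,.0777,.0729]
for t,c in [(1.37,(0,0,255)),(1.57,(0,255,0)),(1.77,(255,0,0))]:
    q=((proj(T(p,edges((t,t,t))))-[160,145]+.5)*5).astype(int)
    for i in (0,2): cv2.line(m,tuple(map(int,q[i])),tuple(map(int,q[i+1])),c,1)
cv2.imwrite('pics/i.png',m)
```

```text
[0.445066   0.06723915 0.26154132] [0.49945889 0.20559795 0.38865455]
```

View pics/i.png

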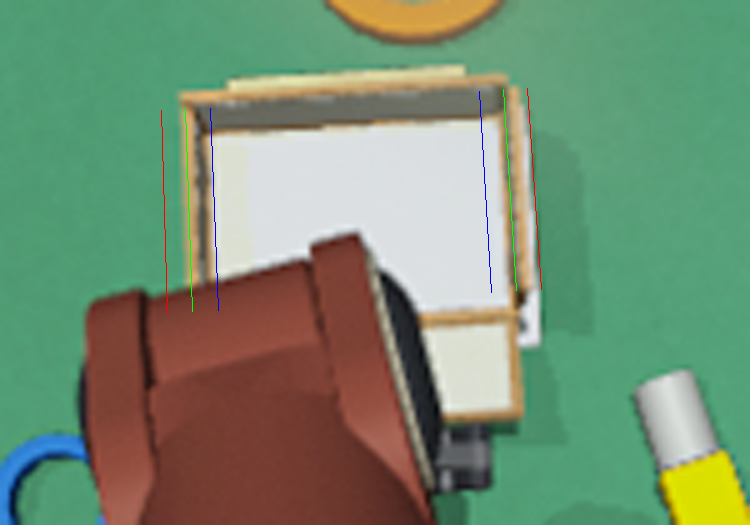

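drive_tool(
  moves=[
    [[0,0,-57,0],[0,0,-57,0],[0,0,-55,0],[0,0,0,0],[12,1,0,0],[11,1,3,0],[5,0,12,0],[6,0,11,0],[7,1,10,0],[7,0,8,0],[8,1,4,0],[0,0,0,0]],
  ],
)

```text
time_s: 12.82
position: [0.5027, 0.0721, 0.1404]
orientation: [-0.106, 3.137, 0.001]
wrist_force: [1.0, 0.7, -0.5]
finger_gap: 0.0
```

drive_tool(
  moves=[
    [[7,1,4,0],[6,0,2,0],[3,0,0,0],[0,0,0,0],[0,0,0,0],[-15,-1,0,0],[-15,-1,10,0],[0,0,55,0],[0,0,50,0],[0,0,0,0]],
  ],
)

```text
time_s: 14.08
position: [0.4891, 0.0714, 0.2653]
orientation: [-0.107, 3.13, 0.002]
wrist_force: [0.5, -0.8, -0.6]
finger_gap: -0.0002
```

drive_tool(
  moves=[
    [[0,45,0,0],[0,50,0,0],[0,50,0,0],[0,50,0,0],[0,50,0,0],[0,50,0,0],[0,0,0,0],[0,0,0,0]],
  ],
)

```text
time_s: 15.08
position: [0.4871, 0.3648, 0.2599]
orientation: [0.107, -3.138, 0.004]
wrist_force: [0.1, -0.5, 0.3]
finger_gap: 0.0001
```

Run:
```python
from fit import *
import cv2
s=arm.sense();print(s['position'],s['wrist_force'],s['joint_vel'])
m=arm.grab_frame('top')[:,:,::-1]
m=cv2.resize(m[145:250,160:310],None,fx=4,fy=4,interpolation=cv2.INTER_CUBIC)
p=[.5874,.0777,.0729]
for t,c in [(1.37,(0,0,255)),(1.57,(0,255,0)),(1.77,(255,0,0))]:
    q=((proj(T(p,edges((t,t,t))))-[160,145]+.5)*4).astype(int)
    for i in (0,2,4): cv2.line(m,tuple(map(int,q[i])),tuple(map(int,q[i+1])),c,1)
n=arm.grab_frame('scene')[:,:,::-1]
n=cv2.resize(n[120:230,200:350],(600,440))[:180*2]
cv2.imwrite('pics/j.png',cv2.resize(cv2.vconcat([m,n[60:]]),None,fx=.8,fy=.8))
for q in ['gearmotor','tape_roll']: print(q,[(r['conf'],r['centre']) for r in arm.look_for('top',q)[:1]])
```

```text
[0.48707528 0.36475531 0.2598785 ] [ 0.0960177  -0.48638662  0.2964272 ] [ 0.02641148 -0.01291356  0.019084    0.00663558  0.00021537  0.00073193
  0.00063711]
gearmotor [(0.87, [0.46, -0.095, 0.0337])]
tape_roll [(0.62, [0.4447, 0.2289, 0.0215])]
```

View pics/j.png

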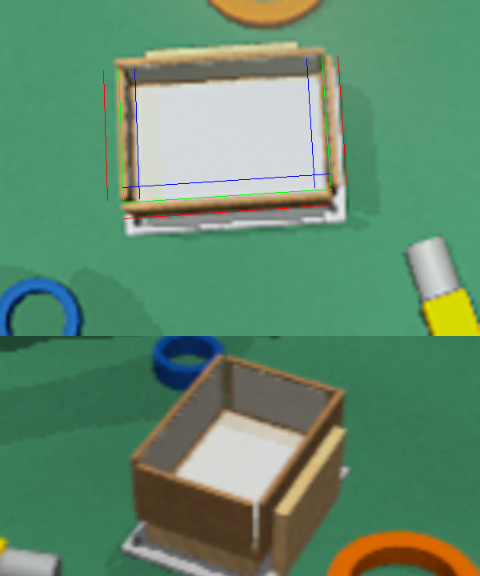

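```bash
python3 -c "
from station import arm
arm.close_job()"
```

```text
the job is handed in; nothing more can be done
```

I raised the left and right end walls while the front wall was still folded out (about 0.5 rad), then raised the front wall. The job is handed in at about 15 s of the 61 s; it gave no verdict.

- **Walls:** I compared the last top picture with projected lines for 1.37, 1.57 and 1.77 rad. The left wall lies on the 1.57 line. The right and front walls look about 0.05 rad outward, well inside the 0.2 rad tolerance. The scene picture shows the same.
- **Bystanders:** the gearmotor and tape roll were found within about 4 mm of where they started. I did not re-measure the wheel, drill or screwdriver, as the arm did not work near them.
- **Robot:** the arm was clear of everything and the wrist force was near zero.
- **First attempt jammed:** a level push on the left wall stuck against its edge and reached about 50 N at the wrist, under the 120 N limit. I backed off and used a rising arc instead, which raised all three walls.

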